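# Put the comb back in the crowded pot

## Task

The washed wooden comb has dried in its stand: put it back, handle down, into the small terracotta pot, gently nudging the cases leaning in there aside until the comb stands right down on the pot's floor. Lower it in rather than dropping it, and let go. The cases must stay standing in the pot, and the pot and everything else on the dresser must stay where they are.

Things in the scene. Friction and masses are not known exactly. Their poses are not given: they have to be found in the camera images.
- comb: Wooden comb, 150 mm tall, 50 g, standing handle down in its stand. 10 mm thick (y). Handle 24 mm wide (x), from the foot up to 88 mm, its lower edges rounded (radius 5). Toothed head 88 to 150 mm up, from x -18 to the teeth tips at +24 mm; grip it across its thickness, best 125 to 140 mm above the foot. Origin: centre of the foot; z up along the comb.
- stand: Fixed wooden comb stand, block 75 x 55 x 35 mm with a slot 28 mm (x) by 13 mm (y), 27 mm deep, in which the comb stands with some play (it may lean a few degrees). The comb's x and y axes start along the stand's, give or take the play. Origin: centre of the block's underside; z up.
- pot: Empty terracotta pot, loose, 0.5 kg, 62 mm high; inside 72 mm (x) by 45 mm (y), floor 8 mm above its underside; 92 x 65 mm over the rim. Origin: centre of underside, z up. Palette and mirror case lean on its -y wall, card case on its +y wall; the V gap between is 25 to 35 mm wide at the top, 1 to 5 mm at the floor. The comb, its width along x, fits once they are nudged aside; pushed straight down it may jam.
- palette: Flat closed black make-up palette, 60 mm wide (x) x 8 mm thick (y) x 80 mm tall (z), 60 g, loose, standing in the pot and leaning about 8 degrees on the pot's -y wall. Origin: centre of its foot face; z up along it.
- mirror_case: Flat white pocket-mirror case, 54 mm wide (x) x 7 mm thick (y) x 76 mm tall (z), 60 g, loose, leaning on the palette, on its +y side. Its own +y face is one side of the V gap. Origin: centre of its foot face; z up along it.
- card_case: Flat metal card case, 58 mm wide (x) x 8 mm thick (y) x 82 mm tall (z), 60 g, loose, standing in the pot and leaning 10 to 14 degrees on the pot's +y wall. Its own -y face is the other side of the V gap. Origin: centre of its foot face; z up along it.
- lipstick: Chrome lipstick tube standing on the dresser, 20 mm diameter, 72 mm tall, origin at the centre of its underside. Bystander.
- ring_cone: Glass ring cone, base 56 mm diameter, 78 mm tall, origin at the centre of its underside. Bystander.
- perfume: Amber glass perfume bottle, 44 mm diameter, 95 mm tall, origin at the centre of its underside. Bystander.
- cream_jar: Glass cream jar with white lid, 60 mm diameter, 42 mm tall, origin at the centre of its underside. Bystander.
- hairbrush: Wooden hairbrush, 210 mm long, 34 mm high, lying bristles down at the robot's right, origin under its middle. Bystander.
Things that resemble listed ones, but are neither listed nor needed, are in the scene too. What is shaped like the palette but blue or green is not meant. Leave any turquoise look-alike of the card_case alone.

How it is judged (in metres and radians):
At the end, for the whole second after the job is handed in: Comb at rest handle down in the pot, foot within 8 mm of its floor, tilt under 20 degrees. The three cases stand in the pot at rest: feet within 14 mm of its floor and 45 mm of its axis, tilt under 26 degrees. Pot flat, within 25 mm of where it was (z of comb in the frame of pot between 0 and 0.016 m and x of comb in the frame of pot between -0.036 and 0.036 m and y of comb in the frame of pot between -0.0225 and 0.0225 m and angle between comb's own z axis and vertical below 0.35 rad and linear speed of each of comb, palette, mirror_case, card_case below 0.02 m/s and angle between pot's own z axis and vertical below 0.1 rad and height (world z) of pot below 0.006 m and distance of pot from where it was at the start of the episode below 0.025 m and z of each of palette, mirror_case, card_case in the frame of pot below 0.022 m and angle between each of palette, mirror_case, card_case's own z axis and vertical below 0.45 rad and horizontal distance between each of palette, mirror_case, card_case and pot below 0.045 m); the robot touches nothing.
It fails at once if a case in the pot is pressed or struck by the comb with more than 20 N (contact force between comb and palette above 20 N or contact force between comb and mirror_case above 20 N or contact force between comb and card_case above 20 N).
It fails at once if the comb is dropped: it falls faster than 0.7 m/s out of the fingers' grip (a fall of about 25 mm) (linear speed of comb above 0.7 m/s and contact force between the fingers and comb below 0.2 N).
It fails at once if a case leaves the pot (its foot comes above the pot's rim) (z of any of palette, mirror_case, card_case in the frame of pot above 0.06 m).
It fails at once if another thing on the dresser is shifted by more than 25 mm (distance of any of lipstick, ring_cone, perfume, cream_jar, hairbrush from where it was at the start of the episode above 0.025 m).
It also fails if it takes over 48 s, if anything falls off the work surface, if the arm or the gripper's body presses on something with over 40 N, if the wrist force passes 120 N, or if a joint passes its speed limit or range.

## Robot

A 6-joint arm with a two-finger parallel gripper is mounted at the origin on the work surface. World frame = base frame: x ahead of the robot, y to its left, z up, the work surface at z = 0. Lengths are in mm, angles in rad, forces in N, time in s.
With the tool pointing down it reaches from about 350 to 875 mm from the base axis. Payload 4.2 kg.
Tool frame: the origin (TCP) lies between the finger pads; the fingertips stand 14 mm ahead of it and the grasp point (between the pads) lies 5 mm behind it; z points along the fingers, y is the line along which they close (so a half turn about z gives the same grasp; the last joint's range is limited). The gripper opens to 85 mm and grips with 20 to 120 N. Pads are 22 mm wide; open, the fingers measure 114 mm over their backs; the gripper's body (76 mm by 85 mm) begins 54 mm behind the grasp point. The pads swing forward as they close: fully open they stand 13 mm farther back than shut.
Start: joints at [1.582, 0.385, 0.008, 0, -1.194, -0.259], TCP at [153.263, 605.896, 245.312] pointing down, gripper open.
Joint ranges: [-3.14, 3.14], [-1.21, 2.06], [-1.07, 1.41], [-3.16, 2.05], [-2.99, -0.16], [-3.1, 3.1]. Speed limits (rad/s): [2.79, 2.79, 3.14, 3.14, 3.14, 3.14].

## Interface

Orientations are given as a unit quaternion [x, y, z, w].
In Python, from bench import * gives the robot as it stands.
- The arm moves only by the tool carry_out, never from a script. Its argument "motion" is a list of rows, each a list of 7 numbers: the turn, a rotation vector about the tool's x, y, z in rad, then the shift along the tool's x, y, z in mm, then the opening, from -1 (shut) to 1 (fully open), so that 0 is half open. A call has 1 to 5 rows; each row is the pose to reach, as a shift and turn from the pose commanded when the call began, along the tool's axes at that moment; what a row does not reach only later rows make up. A row lasts 1/8 s, in which the tool goes at most 62.5 mm and 10.7 degrees, less where a joint would pass 70% of its speed; a pose out of reach is approached as far as the arm can. A call with a gripper value outside its range is refused whole. The fingers move at their own pace and stop on an object; the grip force is fixed at half the most. Time passes only in rows, so rows that repeat a pose let the fingers close. It gives the time, the measured TCP pose, the force, the opening and the grip force at its end, in the units of the state.
- read_state(): the state, without advancing time (a new reading comes with each control period).
- get_image(name): name is "side" or "top"; returns a dict with "color" (420x560x3 uint8, blue, green, red), "mtx" (3x3 intrinsics, pixels), "position" and "orientation" of the camera in the world. Camera axes: x right, y down, z forward; pixel columns grow to the right and rows downward; lengths in mm; the calibration is good to about 2 mm. A picture is of the moment at which its call begins. There is no depth.
- job_done(): hands the job in; it is judged then, once.
The state is a dict: "clock": time; "joints": joint angles; "joint_vel": joint speeds; "joint_efforts": joint torques, N m; "position": TCP position; "ee_rot": TCP orientation; "contact_force": force on the tool from outside, world axes, zero at the start; "wrist_torque": the same for the moment, N m; "gripper_width": finger opening in mm; "grasp_force": force on a finger pad.
Only numpy, scipy, OpenCV 4.12 (cv2) and the standard library are available. Lean on these libraries where they do the work, as an engineer would, in place of code of your own. Each camera call takes 0.05 s, during which the arm holds its last target. There are 200 camera calls.

## Working session

There is one attempt and no reset: what is moved stays moved. The work goes in short steps, Python scripts to look and compute and a tool call to move; the robot and the scene stay as the last step left them, time stands still between calls to the robot, and variables do not carry over. Pictures are saved under pics/ and viewed, at most 10 in all, crops included, and the job is handed in when it is done.

Besides the shell and the picture viewer there is one more tool, called after "Request:" as name([rows], argument=value, ...), one row to a line, values as JSON. carry_out: Moves the arm, as the interface text tells. Its arguments: {"type":"object","properties":{"motion":{"type":"array"}},"required":["motion"]}

```bash
mkdir -p pics; cat > h.py <<'E'
from bench import *
import numpy as np, cv2
from scipy.spatial.transform import Rotation as R
def cam(n,save=None):
    d=get_image(n)
    if save: cv2.imwrite('pics/'+save+'.png',d['color'])
    return d
def ray(d,u,v):
    K=np.array(d['mtx']);r=np.linalg.inv(K)@[u,v,1]
    return np.array(d['position']),R.from_quat(d['orientation']).as_matrix()@r
def plane(d,u,v,z):
    o,r=ray(d,u,v);return o+r*(z-o[2])/r[2]
def tri(d1,p1,d2,p2):
    o,r=ray(d1,*p1);o2,r2=ray(d2,*p2)
    s=np.linalg.lstsq(np.c_[r,-r2],o2-o,rcond=None)[0]
    a=o+r*s[0];b=o2+r2*s[1];return (a+b)/2,np.linalg.norm(a-b)
def proj(d,P):
    p=np.array(d['mtx'])@R.from_quat(d['orientation']).as_matrix().T@(np.array(P)-d['position']);return p[:2]/p[2]
E
python3 - <<'E'
from h import *
for n in('top','side'):
    d=cam(n,n+'0');print(n,d['position'],d['orientation'],d['mtx'])
a=cv2.imread('pics/top0.png');b=cv2.imread('pics/side0.png')
print(read_state())
E
```

```text
top [ 471.3206186  -110.70998414 1004.3425485 ] [ 0.70762455 -0.70508972  0.02929877 -0.03546222] [[393.58258439   0.         281.46138479]
 [  0.         393.58258439 210.94694439]
 [  0.           0.           1.        ]]
side [ 213.03236645 -804.91299104  560.4771572 ] [ 0.85793643 -0.21535903  0.10894566 -0.45353766] [[416.05267191   0.         282.07286831]
 [  0.         416.05267191 208.12632524]
 [  0.           0.           1.        ]]
{'clock': 0.1, 'joints': array([ 1.58156985e+00,  3.85472642e-01,  6.74653283e-03, -4.13981903e-04,
       -1.19395126e+00, -2.58601468e-01]), 'joint_vel': array([ 0.00084985, -0.00412274,  0.00519012,  0.00134855, -0.00185378,
       -0.00038132]), 'joint_efforts': array([-2.18160121e-04, -3.93318307e+01,  1.88928777e+01,  4.19793874e+00,
       -2.60389104e-03,  3.31567648e-06]), 'position': array([153.17709661, 605.43777287, 244.33202971]), 'ee_rot': array([ 9.92322586e-01, -1.23672813e-01, -6.43583848e-05,  9.57838765e-04]), 'contact_force': array([ 0.58941119, -0.78672813, -0.3565464 ]), 'wrist_torque': array([ 0.03268599, -0.031421  , -0.00323497]), 'grasp_force': 0.0, 'gripper_width': 85.55598903431806}
```

View pics/top0.png

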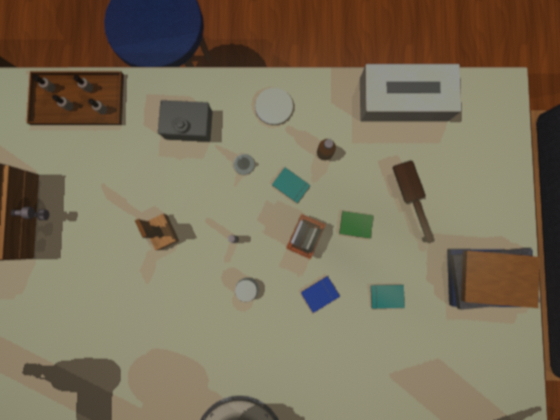

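View pics/side0.png

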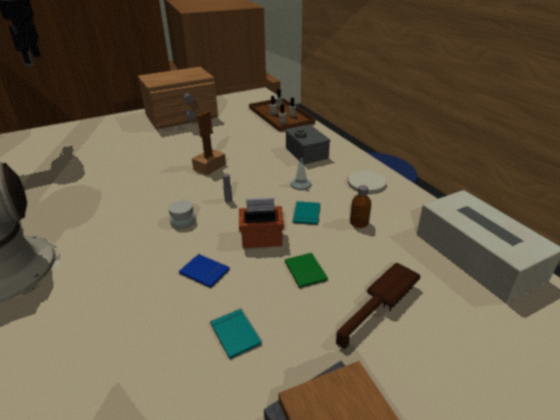

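Top view: the stand with the comb is at about (160,232), and the pot at (306,236). In the side view they are at (207,150) and (262,225). The flat blue, green and turquoise cases on the table are decoys. I'll confirm this in one enlarged crop.

```bash
python3 - <<'E'
import cv2,numpy as np
a=cv2.imread('pics/top0.png');b=cv2.imread('pics/side0.png')
f=lambda i,x,y,w,h:cv2.resize(i[y:y+h,x:x+w],(400,300),interpolation=cv2.INTER_CUBIC)
m=np.vstack([np.hstack([f(a,124,205,64,48),f(a,274,212,64,48)]),np.hstack([f(b,160,92,112,84),f(b,222,184,80,60)])])
m=np.clip(m.astype(float)*1.4,0,255).astype('uint8')
cv2.imwrite('pics/crop0.png',m)
E
```

```text
(no output)
```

View pics/crop0.png

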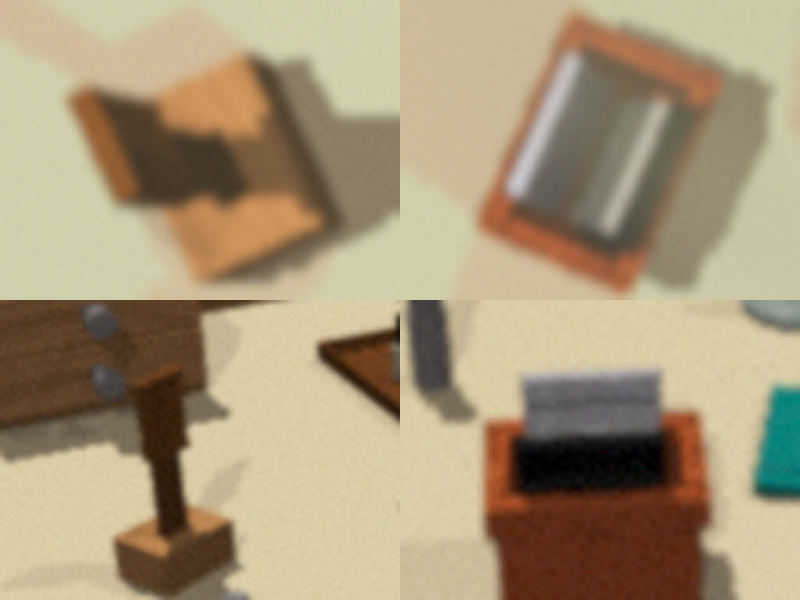

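```bash
python3 - <<'E'
from h import *
t=cam('top');s=cam('side')
def c(p,ox,oy,k): return (p[0]/k+ox,p[1]/k+oy)
def rect(P): 
    P=np.array(P)[:,:2]; (cx,cy),(w,h),a=cv2.minAreaRect(P.astype('float32'));print('ctr',cx,cy,w,h,a)
pot=[plane(t,*c(p,274,212,6.25),62) for p in((170,12),(322,72),(225,290),(80,225))];print(np.round(pot,1));print('potc',np.mean(pot,0))
e=(pot[0]-pot[3]+pot[1]-pot[2])[:2];print('pot x yaw',np.degrees(np.arctan2(e[1],e[0])))
# mask-based
hsv=cv2.cvtColor(t['color'],cv2.COLOR_BGR2HSV);m=cv2.inRange(hsv,(2,130,90),(14,255,255));m[:205]=0;m[265:]=0;m[:,:280]=0;m[:,335:]=0
q=np.argwhere(m)[:,::-1];rect([plane(t,u,v,62) for u,v in q])
st=[plane(t,*c(p,124,205,6.25),35) for p in((245,55),(328,218),(200,280))]
print('stand',np.round(st,1),'ctr',(st[0]+st[2])/2,[np.linalg.norm(st[i]-st[i+1]) for i in(0,1)]);e=st[0]-st[1];print('yaw',np.degrees(np.arctan2(e[1],e[0])))
hd=[plane(t,*c(p,124,205,6.25),150) for p in((70,97),(100,90),(140,195),(115,203))];print('head',np.round(hd,1),np.mean(hd,0));e=hd[0]+hd[1]-hd[2]-hd[3];print(np.degrees(np.arctan2(e[1],e[0])))
# tri checks from side view: scale crop 112->400 (3.571), pot crop 5
ks=lambda x,y:c((x,y-300),160,92,400/112)
print('head top side pts tri: teeth-end', tri(t,c((127,198),124,205,6.25),s,ks(135,387)),'other end',tri(t,c((85,95),124,205,6.25),s,ks(180,370)))
kp=lambda x,y:c((x-400,y-300),222,184,5)
print([np.round(plane(s,*kp(*p),62),1) for p in((487,424),(703,415),(710,503),(487,512))])
print('card top',[np.round(plane(t,*c(p,274,212,6.25),86),1) for p in((175,55),(115,190),(265,97),(210,232))])
print(R.from_quat(read_state()['ee_rot']).as_matrix().round(3))
E
```

```text
[[ 550.9 -149.8   62. ]
 [ 528.  -208.    62. ]
 [ 444.8 -170.6   62. ]
 [ 469.2 -115.4   62. ]]
potc [ 498.23426672 -160.92541394   62.        ]
pot x yaw -23.525894650590573
ctr 497.45013427734375 -159.63278198242188 62.08964157104492 87.85432434082031 66.8760986328125
stand [[552.3 191.   35. ]
 [488.  156.1  35. ]
 [463.5 205.9  35. ]] ctr [507.90891258 198.43790851  35.        ] [np.float64(73.15032373355947), np.float64(55.468290180491366)]
yaw 28.4234958015425
head [[527.8 216.  150. ]
 [530.3 205.6 150. ]
 [493.7 190.2 150. ]
 [490.9 198.9 150. ]] [510.69499312 202.65817241 150.        ]
23.819804571490547
head top side pts tri: teeth-end (array([493.09893582, 193.15884623, 153.93275512]), np.float64(1.0753411998713591)) other end (array([530.55436485, 208.2423554 , 154.38685782]), np.float64(4.939332457127683))
[array([ 469.8, -118.5,   62. ]), array([ 553.4, -156.4,   62. ]), array([ 526.4, -213.1,   62. ]), array([ 445.4, -175.8,   62. ])]
card top [array([ 532.7, -150.6,   86. ]), array([ 482.3, -128.3,   86. ]), array([ 517.1, -184.2,   86. ]), array([ 466.9, -163.6,   86. ])]
[[ 0.969 -0.245 -0.   ]
 [-0.245 -0.969 -0.001]
 [ 0.     0.001 -1.   ]]
```

Request:
carry_out([
  [0, 0, -0.14, 50, 34, 4, 1],
  [0, 0, -0.28, 100, 68, 8, 1],
  [0, 0, -0.42, 150, 102, 12, 1],
  [0, 0, -0.56, 200, 136, 16, 1],
  [0, 0, -0.7, 250, 170, 20, 1],
])

```text
clock: 0.82
position: [354.9, 378.1, 225.3]
ee_rot: [0.974, 0.227, 0.0, -0.0]
contact_force: [1.4, 0.6, 0.3]
gripper_width: 85.3
grasp_force: 0.0
```

Request:
carry_out([
  [0, 0, 0, 15, 58, 0, 1],
  [0, 0, 0, 30, 115, 0, 1],
  [0, 0, 0, 46, 173, 0, 1],
  [0, 0, 0, 61, 230, 0, 1],
  [0, 0, 0, 61, 230, 0, 1],
])

```text
clock: 1.45
position: [511.0, 196.5, 224.8]
ee_rot: [0.975, 0.221, -0.0, 0.0]
contact_force: [-0.0, 0.7, -0.2]
gripper_width: 85.5
grasp_force: 0.0
```

```bash
python3 - <<'E'
from h import *
t=cam('top');s=cam('side');st=read_state();print(st['position'],st['ee_rot'],st['contact_force'])
f=lambda i,x,y,w,h:cv2.resize(i[y:y+h,x:x+w],(400,300),interpolation=cv2.INTER_CUBIC)
m=np.hstack([f(t['color'],104,195,100,75),f(s['color'],150,72,120,90)]);m=np.clip(m*1.5,0,255).astype('uint8')
cv2.imwrite('pics/c1.png',m)
E
```

```text
[509.36929791 198.92610704 224.96720631] [ 9.74738999e-01  2.23346727e-01 -3.50105480e-04  1.24603424e-05] [ 0.08265122 -0.07012801 -0.72050548]
```

View pics/c1.png

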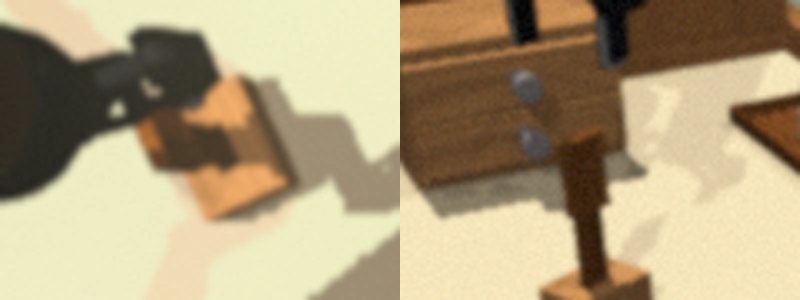

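The fingers straddle the comb: in the side crop it is at x≈583, with the fingers at 520 and 612. I'll descend and grip.

Request:
carry_out([
  [0, 0, 0, 0, 0, 40, 1],
  [0, 0, 0, 0, 0, 80, 1],
  [0, 0, 0, 0, 0, 88, 1],
  [0, 0, 0, 0, 0, 88, -0.3],
  [0, 0, 0, 0, 0, 88, -1],
])

```text
clock: 2.17
position: [510.1, 200.6, 139.1]
ee_rot: [0.974, 0.225, 0.002, -0.001]
contact_force: [-0.2, 0.1, -0.6]
gripper_width: 51.6
grasp_force: 0.0
```

Request:
carry_out([
  [0, 0, 0, 0, 0, 0, -1],
  [0, 0, 0, 0, 0, 0, -1],
  [0, 0, 0, 0, 0, 0, -1],
  [0, 0, 0, 0, 0, 0, -1],
])

```text
clock: 2.68
position: [509.9, 199.8, 138.2]
ee_rot: [0.975, 0.224, 0.001, -0.0]
contact_force: [-1.4, -0.9, 4.0]
gripper_width: 9.3
grasp_force: 59.2
```

Request:
carry_out([
  [0, 0, 0, 0, 0, -10, -1],
  [0, 0, 0, 0, 0, -30, -1],
  [0, 0, 0, 0, 0, -65, -1],
  [0, 0, 0, 0, 0, -100, -1],
  [0, 0, 0, 0, 0, -125, -1],
])

```text
clock: 3.3
position: [509.3, 199.4, 264.1]
ee_rot: [0.975, 0.224, 0.0, -0.0]
contact_force: [-1.0, 1.0, -0.2]
gripper_width: 9.3
grasp_force: 58.4
```

Request:
carry_out([
  [0, 0, 0.17, -23, 45, 0, -1],
  [0, 0, 0.34, -46, 90, 0, -1],
  [0, 0, 0.51, -69, 135, 0, -1],
  [0, 0, 0.68, -93, 180, 0, -1],
  [0, 0, 0.86, -117, 225, 0, -1],
])

```text
clock: 3.92
position: [501.7, -55.6, 262.4]
ee_rot: [0.979, -0.205, -0.0, 0.0]
contact_force: [1.3, 0.0, 0.2]
gripper_width: 9.2
grasp_force: 58.5
```

Request:
carry_out([
  [0, 0, 0, 13, 33, 0, -1],
  [0, 0, 0, 26, 66, 0, -1],
  [0, 0, 0, 38, 97, 0, -1],
  [0, 0, 0, 38, 97, 0, -1],
  [0, 0, 0, 38, 97, 0, -1],
])

```text
clock: 4.55
position: [498.5, -157.9, 262.2]
ee_rot: [0.979, -0.203, -0.0, -0.0]
contact_force: [0.5, 0.7, -0.1]
gripper_width: 9.3
grasp_force: 58.6
```

```bash
python3 - <<'E'
from h import *
t=cam('top');s=cam('side');st=read_state();print(st['position'],R.from_quat(st['ee_rot']).as_euler('xyz',degrees=True),st['contact_force'])
f=lambda i,x,y,w,h:cv2.resize(i[y:y+h,x:x+w],(400,400),interpolation=cv2.INTER_CUBIC)
m=np.hstack([f(t['color'],266,196,80,80),f(s['color'],202,125,120,120)]);m=np.clip(m*1.5,0,255).astype('uint8')
cv2.imwrite('pics/c2.png',m)
# expected foot corners & pot
p=st['position'];Rm=R.from_quat(st['ee_rot']).as_matrix()
print('exp foot side px crop',[(proj(s,p+Rm@[x,0,129])-[202,125])*400/120+[400,0] for x in(-12,12)])
E
```

```text
[ 498.74675438 -157.3710981   262.34289459] [-1.79993465e+02  1.10014450e-02 -2.33110501e+01] [ 0.07084014 -0.36716473 -0.43781958]
exp foot side px crop [array([567.1185065 , 200.67511591]), array([607.52037165, 198.7047064 ])]
```

View pics/c2.png

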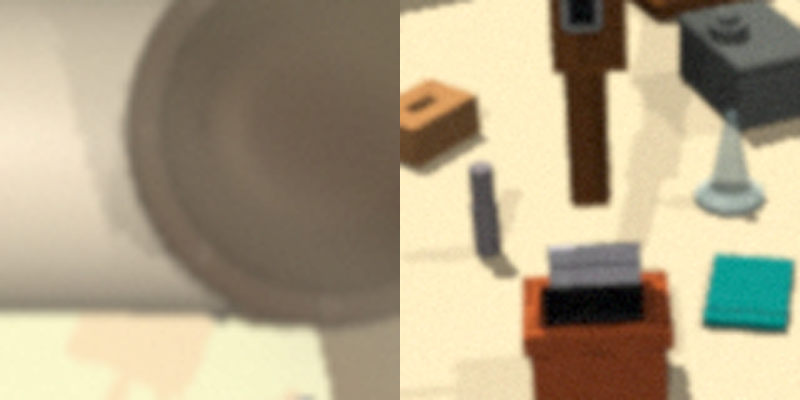

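Request:
carry_out([
  [0, 0, 0, 0, 0, 30, -1],
  [0, 0, 0, 0, 0, 55, -1],
  [0, 0, 0, 0, 1, 75, -1],
  [0, 0, 0, 0, 1, 84, -1],
  [0, 0, 0, 0, 1, 88, -1],
])

```text
clock: 5.28
position: [498.7, -158.5, 174.3]
ee_rot: [0.979, -0.202, 0.0, 0.0]
contact_force: [-0.7, 0.5, -0.8]
gripper_width: 9.2
grasp_force: 58.6
```

Request:
carry_out([
  [0, 0, 0, 0, 0, 2, -1],
  [0, 0, 0, 0, 0, 4, -1],
  [0, 0, 0, 0, 0, 6, -1],
])

```text
clock: 5.65
position: [498.6, -159.0, 168.6]
ee_rot: [0.979, -0.203, 0.0, -0.0]
contact_force: [0.7, 0.1, -1.1]
gripper_width: 9.5
grasp_force: 58.6
```

Request:
carry_out([
  [0, 0, 0, 0, 0, 2, -1],
  [0, 0, 0, 0, 0, 4, -1],
  [0, 0, 0, 0, 0, 4, -1],
])

```text
clock: 6.02
position: [498.5, -158.9, 164.2]
ee_rot: [0.979, -0.203, 0.0, -0.0]
contact_force: [0.5, 1.0, -0.1]
gripper_width: 9.0
grasp_force: 58.6
```

Request:
carry_out([
  [0, 0, 0, 0, 0, 2, -1],
  [0, 0, 0, 0, 0, 4, -1],
  [0, 0, 0, 0, 0, 4, -1],
])

```text
clock: 6.4
position: [498.7, -158.8, 160.2]
ee_rot: [0.979, -0.202, 0.0, -0.0]
contact_force: [0.2, 0.9, -0.5]
gripper_width: 9.0
grasp_force: 58.5
```

Request:
carry_out([
  [0, 0, 0, 0, 1.5, 0, -1],
  [0, 0, 0, 0, 3, 0, -1],
  [0, 0, 0, 0, 4, 0, -1],
  [0, 0, 0, 0, 4, 0, -1],
])

```text
clock: 6.9
position: [496.5, -162.6, 160.1]
ee_rot: [0.979, -0.203, -0.0, -0.0]
contact_force: [1.1, 1.7, -1.3]
gripper_width: 9.4
grasp_force: 58.6
```

Request:
carry_out([
  [0, 0, 0, 0, -2, 0, -1],
  [0, 0, 0, 0, -4, 0, -1],
  [0, 0, 0, 0, -6, 0, -1],
  [0, 0, 0, 0, -8, 0, -1],
  [0, 0, 0, 0, -8, 0, -1],
])

```text
clock: 7.52
position: [499.9, -155.2, 160.3]
ee_rot: [0.979, -0.202, -0.0, 0.0]
contact_force: [-0.6, 0.6, 0.2]
gripper_width: 9.0
grasp_force: 58.7
```

Request:
carry_out([
  [0, 0, 0, 0, 1, 1.5, -1],
  [0, 0, 0, 0, 2, 3, -1],
  [0, 0, 0, 0, 2, 5, -1],
  [0, 0, 0, 0, 2, 5, -1],
])

```text
clock: 8.02
position: [499.1, -157.2, 155.1]
ee_rot: [0.979, -0.203, -0.0, 0.0]
contact_force: [-0.4, -0.4, -0.6]
gripper_width: 9.3
grasp_force: 58.7
```

Request:
carry_out([
  [0, 0, 0, 0, -2, 0, -1],
  [0, 0, 0, 0, -4, 0, -1],
  [0, 0, 0, 0, -5, 0, -1],
  [0, 0, 0, 0, -5, 0, -1],
])

```text
clock: 8.52
position: [501.3, -152.4, 155.4]
ee_rot: [0.979, -0.202, 0.0, -0.0]
contact_force: [-0.0, 0.1, -1.1]
gripper_width: 8.9
grasp_force: 58.7
```

Request:
carry_out([
  [0, 0, 0, 0, 2, 0, -1],
  [0, 0, 0, 0, 4, 0, -1],
  [0, 0, 0, 0, 6, 0, -1],
  [0, 0, 0, 0, 8, 0, -1],
  [0, 0, 0, 0, 8, 0, -1],
])

```text
clock: 9.15
position: [497.9, -160.1, 155.3]
ee_rot: [0.979, -0.203, 0.0, -0.0]
contact_force: [-0.5, 0.5, -0.7]
gripper_width: 9.2
grasp_force: 58.7
```

Request:
carry_out([
  [0, 0, 0, 0, 1, 0, -1],
  [0, 0, 0, 0, 0, 2, -1],
  [0, 0, 0, 0, -1, 4, -1],
  [0, 0, 0, 0, -1, 5, -1],
  [0, 0, 0, 0, -1, 5, -1],
])

```text
clock: 9.78
position: [498.3, -158.9, 150.1]
ee_rot: [0.979, -0.202, -0.0, 0.0]
contact_force: [-0.8, 0.1, -0.9]
gripper_width: 8.7
grasp_force: 58.7
```

Request:
carry_out([
  [0, 0, 0, 0, -2, 0, -1],
  [0, 0, 0, 0, -4, 0, -1],
  [0, 0, 0, 0, -5.5, 0, -1],
  [0, 0, 0, 0, -5.5, 0, -1],
])

```text
clock: 10.28
position: [500.6, -153.8, 150.3]
ee_rot: [0.979, -0.202, 0.0, 0.0]
contact_force: [0.6, 0.9, -0.3]
gripper_width: 9.1
grasp_force: 58.7
```

Request:
carry_out([
  [0, 0, 0, 0, 2, 0, -1],
  [0, 0, 0, 0, 4, 0, -1],
  [0, 0, 0, 0, 6, 0, -1],
  [0, 0, 0, 0, 8, 0, -1],
  [0, 0, 0, 0, 8, 0, -1],
])

```text
clock: 10.9
position: [497.3, -161.5, 150.3]
ee_rot: [0.979, -0.203, -0.0, 0.0]
contact_force: [0.5, -0.7, -0.9]
gripper_width: 9.1
grasp_force: 58.7
```

Now I'll check how things look.

```bash
python3 - <<'E'
from h import *
s=cam('side');i=s['color']
m=cv2.resize(i[160:250,222:312],(600,600),interpolation=cv2.INTER_CUBIC);m=np.clip(m*1.6,0,255).astype('uint8')
cv2.imwrite('pics/c3.png',m)
E
```

```text
(no output)
```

View pics/c3.png

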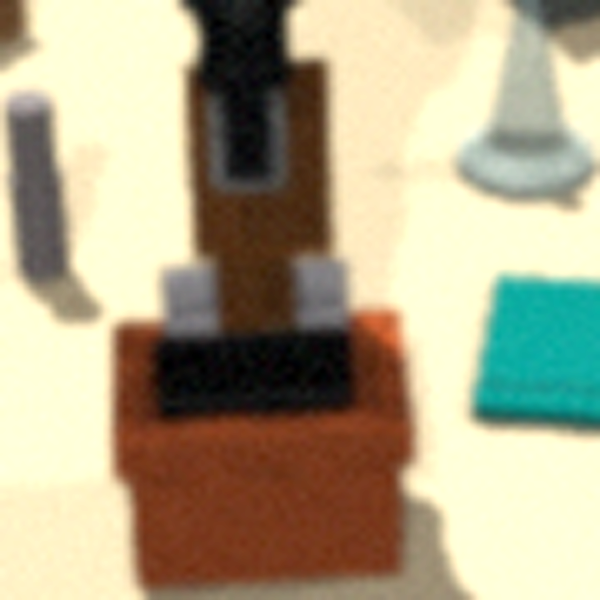

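Side crop: the comb (x≈215–295) is in the gap between the palette and mirror in front (black, hiding the mirror) and the grey card case behind. Pot and cases are upright. I'll continue.

Request:
carry_out([
  [0, 0, 0, 0, 1, 0, -1],
  [0, 0, 0, 0, 0, 2, -1],
  [0, 0, 0, 0, -2, 4, -1],
  [0, 0, 0, 0, -2, 5, -1],
  [0, 0, 0, 0, -2, 5, -1],
])

```text
clock: 11.58
position: [498.2, -159.4, 145.2]
ee_rot: [0.979, -0.202, -0.0, 0.0]
contact_force: [-0.1, -0.2, 0.1]
gripper_width: 9.2
grasp_force: 58.6
```

Request:
carry_out([
  [0, 0, 0, 0, -2, 0, -1],
  [0, 0, 0, 0, -4, 0, -1],
  [0, 0, 0, 0, -5, 0, -1],
  [0, 0, 0, 0, -5, 0, -1],
])

```text
clock: 12.08
position: [500.2, -154.8, 145.3]
ee_rot: [0.979, -0.202, 0.0, -0.0]
contact_force: [0.3, 0.1, 0.2]
gripper_width: 9.2
grasp_force: 58.6
```

Request:
carry_out([
  [0, 0, 0, 0, 2, 0, -1],
  [0, 0, 0, 0, 4, 0, -1],
  [0, 0, 0, 0, 6, 0, -1],
  [0, 0, 0, 0, 7, 0, -1],
  [0, 0, 0, 0, 7, 0, -1],
])

```text
clock: 12.7
position: [497.4, -161.4, 145.3]
ee_rot: [0.979, -0.203, 0.0, -0.0]
contact_force: [0.6, 0.4, -1.4]
gripper_width: 9.2
grasp_force: 58.6
```

Request:
carry_out([
  [0, 0, 0, 0, 0, 1, -1],
  [0, 0, 0, 0, -1, 2, -1],
  [0, 0, 0, 0, -2, 3.5, -1],
  [0, 0, 0, 0, -3, 5, -1],
  [0, 0, 0, 0, -3, 5, -1],
])

```text
clock: 13.32
position: [498.5, -158.4, 140.1]
ee_rot: [0.979, -0.202, -0.0, 0.0]
contact_force: [0.0, 0.1, -1.0]
gripper_width: 9.3
grasp_force: 58.6
```

Request:
carry_out([
  [0, 0, 0, 0, -2, 0, -1],
  [0, 0, 0, 0, -4, 0, -1],
  [0, 0, 0, 0, -2, 0, -1],
  [0, 0, 0, 0, 0, 0, -1],
  [0, 0, 0, 0, 2, 0, -1],
])

```text
clock: 13.95
position: [497.7, -160.6, 140.3]
ee_rot: [0.979, -0.203, -0.0, -0.0]
contact_force: [-0.8, -0.8, -0.5]
gripper_width: 9.4
grasp_force: 58.6
```

Request:
carry_out([
  [0, 0, 0, 0, -1, 0.5, -1],
  [0, 0, 0, 0, -2, 1, -1],
  [0, 0, 0, 0, -2, 1.5, -1],
  [0, 0, 0, 0, -2, 2, -1],
  [0, 0, 0, 0, -2, 2, -1],
])

```text
clock: 14.58
position: [498.6, -158.5, 138.3]
ee_rot: [0.979, -0.202, -0.0, 0.0]
contact_force: [0.4, -0.5, -1.0]
gripper_width: 9.0
grasp_force: 58.7
```

Next, 0.5 mm steps to touch the floor.

Request:
carry_out([
  [0, 0, 0, 0, 0, 0.5, -1],
  [0, 0, 0, 0, 0, 1, -1],
  [0, 0, 0, 0, 0, 1, -1],
])

```text
clock: 14.95
position: [498.8, -158.6, 138.2]
ee_rot: [0.979, -0.202, 0.0, 0.0]
contact_force: [-1.6, 1.2, 4.8]
gripper_width: 9.4
grasp_force: 59.6
```

Request:
carry_out([
  [0, 0, 0, 0, 0, 0.5, -1],
  [0, 0, 0, 0, 0, 0.5, -1],
])

```text
clock: 15.2
position: [498.9, -158.7, 138.1]
ee_rot: [0.979, -0.202, 0.001, 0.0]
contact_force: [-2.0, 1.1, 6.3]
gripper_width: 9.1
grasp_force: 60.1
```

The foot is on the floor: the TCP height matches the grasp height in the stand's 8 mm-high slot. I'll release.

Request:
carry_out([
  [0, 0, 0, 0, 0, -1, -1],
  [0, 0, 0, 0, 0, -1, -0.4],
  [0, 0, 0, 0, 0, -1, 0],
  [0, 0, 0, 0, 0, -1, 0.2],
  [0, 0, 0, 0, 0, -1, 0.2],
])

```text
clock: 15.82
position: [498.6, -158.5, 137.7]
ee_rot: [0.979, -0.202, -0.0, 0.0]
contact_force: [-0.1, 0.2, 0.1]
gripper_width: 51.0
grasp_force: 0.0
```

Request:
carry_out([
  [0, 0, 0, 0, 0, 0, 0.4],
  [0, 0, 0, 0, 0, -15, 0.4],
  [0, 0, 0, 0, 0, -40, 0.4],
  [0, 0, 0, 0, 0, -80, 0.4],
  [0, 0, 0, 0, 0, -120, 0.4],
])

```text
clock: 16.45
position: [498.6, -158.6, 260.2]
ee_rot: [0.979, -0.202, 0.001, 0.0]
contact_force: [0.6, 0.9, -0.3]
gripper_width: 59.9
grasp_force: 0.0
```

Request:
carry_out([
  [0, 0, 0, 0, -50, 0, 0.4],
  [0, 0, 0, 0, -100, 0, 0.4],
  [0, 0, 0, 0, -150, 0, 0.4],
  [0, 0, 0, 0, -200, 0, 0.4],
  [0, 0, 0, 0, -200, 0, 0.4],
])

```text
clock: 17.08
position: [579.1, 27.9, 258.5]
ee_rot: [0.98, -0.201, 0.001, -0.0]
contact_force: [0.4, -0.1, -0.3]
gripper_width: 59.7
grasp_force: 0.0
```

```bash
python3 - <<'E'
from h import *
s=cam('side');t=cam('top')
f=lambda i,x,y,w:cv2.resize(i[y:y+w,x:x+w],(400,400),interpolation=cv2.INTER_CUBIC)
m=np.hstack([f(t['color'],266,196,80),f(s['color'],212,150,100)]);m=np.clip(m*1.5,0,255).astype('uint8')
cv2.imwrite('pics/c4.png',m)
E
```

```text
(no output)
```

View pics/c4.png

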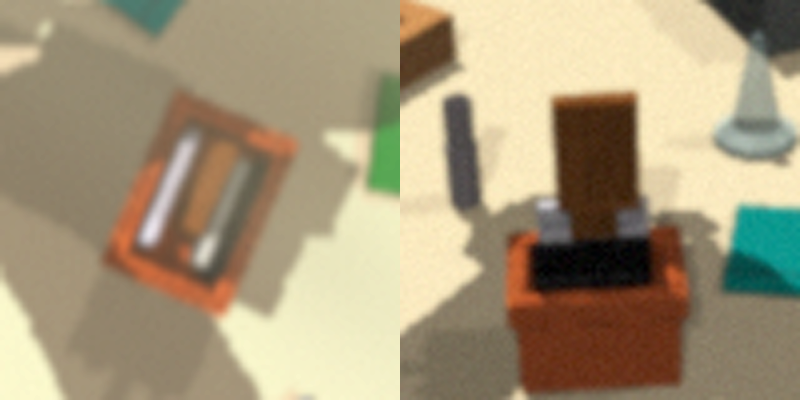

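The comb (top crop, about (210,190)) stands upright between the card case (165,190) and the mirror and palette (215–235,220). The pot has not moved. I'll hand the job in.

```bash
python3 -c "
from bench import *
print(job_done())"
```

```text
the job is handed in; nothing more can be done
None
```

The comb stands handle down on the pot's floor with the three cases still upright around it; I let go, backed the arm off and handed the job in at about 17 s, and the judge returned no verdict.

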